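# Print the weight ticket for a tray of finds

## Robot

A 6-joint arm with a two-finger parallel gripper is mounted at the origin on the work surface. World frame = base frame: x ahead of the robot, y to its left, z up, the work surface at z = 0. Lengths are in m, angles in rad, forces in N, time in s.
With the tool pointing down it reaches from about 0.275 to 0.975 m from the base axis. Payload 8.4 kg.
Tool frame: the origin (TCP) lies on the centre line of the jaws, within the pads' length; the fingertips stand 22 mm ahead of it and the grasp point (between the pads) lies 3 mm ahead of it; z points along the fingers, y is the line along which they close (so a half turn about z gives the same grasp; the last joint's range is limited). The gripper opens to 92 mm and grips with 3 to 60 N. Pads are 20 mm wide; open, the fingers measure 128 mm over their backs; the gripper's body (75 mm by 189 mm) begins 69 mm behind the grasp point.
Start: joints at [1.176, 0.353, 1.633, -0, 1.155, -0.002], TCP at [0.239, 0.577, 0.237] pointing down, gripper open.
Joint ranges: [-2.63, 2.63], [-0.92, 2.1], [0.06, 2.66], [-1.3, 4.44], [0, 2.69], [-3.02, 3.02]. Speed limits (rad/s): [2.22, 2.22, 2.79, 3.14, 3.14, 3.14].

## Interface

Orientations are given as a rotation vector (axis times angle).
In Python, from rig import r gives the robot as it stands.
- The arm moves only by the tool servo_tool, never from a script. Its arguments are lists of equal length, an entry for each row: "translation": the shift along the tool's x, y, z in m, a list of three; "turn": the turn, a rotation vector about the tool's x, y, z in rad, a list of three. In form: {"translation": [[dx, dy, dz], ...], "turn": [[wx, wy, wz], ...]}. A call has 1 to 20 rows; each row shifts and turns the commanded pose from where the row before left it, along the tool's axes as they then stand; what a row does not reach is not made up. A row lasts 1/10 s, in which the tool goes at most 50 mm and 8.59 degrees, less where a joint would pass 70% of its speed; a pose out of reach is approached as far as the arm can. A call is refused whole if a number of a shift passes 0.05 or a number of a turn 0.15, either way. A call with a gripper value outside its range is refused whole. "gripper" is the opening, from 0 (shut) to 1 (fully open), set as the call begins (left out, the last holds). The fingers move at their own pace and stop on an object; "force" is the grip in N (left out, the last holds). Time passes only in rows, so rows that do not move let the fingers close. It gives the time, the measured TCP pose, the force, the opening and the grip force at its end, in the units of the state.
- r.state(): the state, without advancing time (a new reading comes with each control period).
- r.get_image(name): name is "scene" or "top"; returns the picture (400x640x3 uint8, red, green, blue); there is no depth.
- r.camera_params(name): a dict with "K" (3x3 intrinsics, pixels), "k1" (the pictures are not rectified: a ray, as slopes to the right and down, at radius r is drawn at 1 + k1 r^2 times it, then the intrinsics apply), "rvec" (rotation vector, rad) and "tvec" (3), from world to camera coordinates, as OpenCV has them. Camera axes: x right, y down, z forward; pixel columns grow to the right and rows downward; lengths in m; the calibration is good to about 2 mm. A picture is of the moment at which its call begins. camera_params takes no time and is no camera call.
- r.job_done(): hands the job in; it is judged then, once.
The state is a dict: "clock": time; "joints": joint angles; "joint_vel": joint speeds; "tau": joint torques, N m; "position": TCP position; "tcp_rot": TCP orientation; "force": force on the tool from outside, world axes, zero at the start; "moment": the same for the moment, N m; "width": finger opening in m; "grip_force": force on a finger pad.
Only numpy, scipy, OpenCV 4.12 (cv2) and the standard library are available. Lean on these libraries where they do the work, as an engineer would, in place of code of your own. Each camera call takes 0.05 s, during which the arm holds its last target. There are 200 camera calls.

## Task

Print the weight ticket for the tray of buckles standing on the bench scale, using only a closed fingertip: switch the ticket printer on by pressing down the raised end of its rocker switch, then press the scale's long oblong print key fully down and keep it down for a full second, and then press the printer's round feed key fully down and let it go, so that the ticket comes clear of the tear bar. Press no other key, do not print or feed before the printer is on, and do not lift or shift the printer, the tray or anything else on the table.

Things in the scene. Friction and masses are not known exactly. Their poses are not given: they have to be found in the camera images.
- scale: Fixed bench scale, stone-grey, 250 wide (y) x 310 deep (x). Origin on the table under the middle of its key row; x points from keys to pan, y left along the row seen from the robot's side. Four dark keys on a front panel sloping up 10 degrees to the pan, 42 mm high at the key row. Pan top 71 mm up, 72 to 268 mm behind the keys; tray rim 97 mm up.
- print_key_top (a point): Centre of the top of the scale's print key, the only long oblong key (46 along y x 20 mm), at the right-hand end of the row (y = -68 mm), 49 mm above the table; moves with it. x points up the panel, y left along the row, z square out of the panel. Keys stand 7.5 mm proud and sink square to the panel; a straight push down works.
- print_key (a joint): Travel of the print key in m: 0 up, 0.005 fully down. All keys here are sprung: about 1.4 N starts them, 5 N holds them fully down, and they come back up when let go.
- power_key (a joint): Travel in m (0 up, 0.005 down) of the scale's small round key, 18 mm across, left-hand end of the row, 90 mm left of the scale's origin. Not to be pressed.
- mode_key (a joint): Travel in m (0 up, 0.005 down) of the scale's left square key, 18 mm, 47 mm left of the scale's origin. Not to be pressed.
- zero_key (a joint): Travel in m (0 up, 0.005 down) of the scale's right square key, 18 mm, 4 mm left of the scale's origin. Not to be pressed.
- printer: Loose grey ticket printer, 0.9 kg, 148 wide (y) x 195 deep (x). Origin on the table under the middle of its control deck; x points from deck to paper cover, y left seen from the robot's side. Deck flat, 75 mm high, x -45 to +37 mm; dark cover behind it 115 mm high with steel tear bar and paper end. On the deck at x = -8 mm: rocker at y = +38 mm, round feed key at y = -45 mm.
- rocker_end (a point): Point on top of the rocker's left-hand end (printer's +y), 16 mm out from the pivot; moves with it. Rocker 36 mm along the printer's y x 20 mm, a shallow V. Off: this end stands up, the other lies level. On: this end is level, its top 83.5 mm above the table (about 5.5 mm lower), 4.5 mm above the bezel. Press here or a few mm farther out, not nearer the pivot.
- rocker (a joint): Angle of the printer's rocker switch in rad: 0 off (starts between 0 and 0.05), 0.35 fully on. Some 2 to 3 N at its end tips it; it stays where it is left.
- feed_key_top (a point): Centre of the top face of the printer's round feed key (20 mm across), 83.5 mm above the table, 8.5 mm proud of the deck; it moves with the key, z up, axes as the printer's.
- feed_key (a joint): Travel of the feed key in m, straight down: 0 up, 0.005 fully down; sprung like the scale's keys.
- tray: Loose plastic weighing tray on the scale's pan, 150 x 190 x 26 mm; origin at the centre of its underside. Two buckles lie in it.
- buckle_a: Bronze buckle, 50 x 45 mm, lying in the tray.
- buckle_b: Bronze buckle, 65 x 38 mm, lying in the tray.
- buckle_c: Bronze buckle, 46 x 40 mm, 6 mm thick, lying on the table between scale and printer.
- buckle_d: Bronze ring buckle, 58 x 48 mm, 6 mm thick, lying on the table between scale and printer, nearest the robot.
- mug: White mug, 80 mm across, 92 mm high, on the table near the robot; origin at the centre of its underside.
- jar: Small lidded sample jar, 42 mm across, 58 mm high, on the table between scale and printer; origin at the centre of its underside.
- ruler: Wooden ruler, 300 x 30 x 4 mm, lying on the table near the robot.
Things that resemble listed ones, but are neither listed nor needed, are in the scene too. What is shaped like the buckle_b but blue or turquoise is not meant. What is shaped like the printer but yellow is not meant.

How it is judged:
On the way, in this order (a step that is already met when the one before it is completed fails the run):
1. the printer is switched on: rocker tipped to on (value of joint rocker above 0.25 rad), for 0.1 s.
2. the print key is held fully down for a second (0.8 s counts), printer on (value of joint print_key above 0.0035 m and value of joint rocker above 0.25 rad), for 0.8 s.
3. the feed key is pressed fully down, printer on, print key let go (value of joint feed_key above 0.0035 m and value of joint print_key below 0.0015 m and value of joint rocker above 0.25 rad), for 0.1 s.
At the end, for the whole second after the job is handed in: The rocker is on (beyond 0.25 rad), print and feed keys and the other three keys are up (within 1.5 mm), the printer stands flat within 20 mm and the tray within 15 mm of where they were, and the tray's two buckles are still in it (value of joint rocker above 0.25 rad and value of joint each of print_key, feed_key, power_key, mode_key, zero_key below 0.0015 m and distance of printer from where it was at the start of the episode below 0.02 m and distance of tray from where it was at the start of the episode below 0.015 m and angle between printer's own z axis and vertical below 0.05 rad and linear speed of printer below 0.02 m/s and height (world z) of each of buckle_a, buckle_b above 0.06 m); the robot touches nothing.
It fails at once if another key of the scale is pressed (beyond 3 mm) (value of joint any of power_key, mode_key, zero_key above 0.003 m).
It fails at once if the print or feed key is pressed while the printer is still off (value of joint rocker below 0.15 rad and value of joint any of print_key, feed_key above 0.0035 m).
It fails at once if the printer is lifted, tipped or shoved by more than 25 mm (distance of printer from where it was at the start of the episode above 0.025 m or angle between printer's own z axis and vertical above 0.15 rad).
It fails at once if the tray on the scale is lifted or shifted by more than 20 mm, or a buckle in it by more than 30 mm (distance of tray from where it was at the start of the episode above 0.02 m or distance of any of buckle_a, buckle_b from where it was at the start of the episode above 0.03 m).
It fails at once if something else on the table is lifted or shifted by more than 30 mm (distance of any of buckle_c, buckle_d, mug, jar, ruler from where it was at the start of the episode above 0.03 m).
It also fails if it takes over 51 s, if anything falls off the work surface, if the arm or the gripper's body presses on something with over 40 N, if the wrist force passes 120 N, or if a joint passes its speed limit or range.

## Working session

There is one attempt and no reset: what is moved stays moved. The work goes in short steps, Python scripts to look and compute and a tool call to move; the robot and the scene stay as the last step left them, time stands still between calls to the robot, and variables do not carry over. Pictures are saved under pics/ and viewed, at most 10 in all, crops included, and the job is handed in when it is done.

Besides the shell and the picture viewer there is one more tool, called after "Emit:" by a JSON object that holds its "fn" and its "kwargs". servo_tool: Moves the arm, as the interface text tells. Its arguments: {"type":"object","properties":{"translation":{"type":"array","items":{"type":"array","items":{"type":"number"}}},"turn":{"type":"array","items":{"type":"array","items":{"type":"number"}}},"gripper":{"type":"number"},"force":{"type":"number"}},"required":["translation","turn"]}

```bash
mkdir -p pics; python3 - <<'E'
from rig import r
import cv2
for n in("scene","top"):
    im=r.get_image(n); cv2.imwrite(f"pics/{n}0.png",im[:,:,::-1]); 
    p=r.camera_params(n); print(n,p)
    import numpy as np
    R=cv2.Rodrigues(np.array(p["rvec"],float))[0]; print("C",-R.T@np.array(p["tvec"]))
s=r.state();print(s)
E
```

```text
scene {'K': array([[444.8806328 ,   0.        , 321.31609759],
       [  0.        , 444.8806328 , 197.85900883],
       [  0.        ,   0.        ,   1.        ]]), 'k1': -0.08821375430081552, 'rvec': array([ 2.06623558,  0.79937792, -0.421221  ]), 'tvec': array([-0.36594336, -0.15384512,  1.60879175])}
C [ 1.22056329 -0.78701229  0.79789138]
top {'K': array([[391.97839756,   0.        , 317.95491148],
       [  0.        , 391.97839756, 206.45548047],
       [  0.        ,   0.        ,   1.        ]]), 'k1': -0.07298528787689054, 'rvec': array([ 2.20483757, -2.15646365,  0.13391675]), 'tvec': array([-0.05636344,  0.53002057,  1.19769113])}
C [ 0.40861231 -0.01814749  1.24549963]
{'clock': 0.1, 'joints': array([ 1.17561311e+00,  3.53545509e-01,  1.63400610e+00, -2.35329772e-06,
        1.15517160e+00, -2.40702932e-03]), 'joint_vel': array([-3.07885278e-04, -2.30631801e-03, -2.32451634e-03,  2.09774923e-04,
       -2.32560709e-03, -5.03803467e-05]), 'tau': array([ 1.06276060e-03, -5.94898152e+01, -3.34932411e+01,  6.99934037e-02,
        1.83174672e-02,  1.17319829e-05]), 'position': array([0.23908103, 0.5770558 , 0.23598255]), 'tcp_rot': array([-6.12968402e-01, -3.08098711e+00,  1.74145171e-03]), 'force': array([-0.34963489,  0.42862348,  0.14104877]), 'moment': array([ 0.00338592,  0.01421149, -0.07521576]), 'grip_force': 0.0, 'width': 0.09195367948822895}
```

View pics/scene0.png

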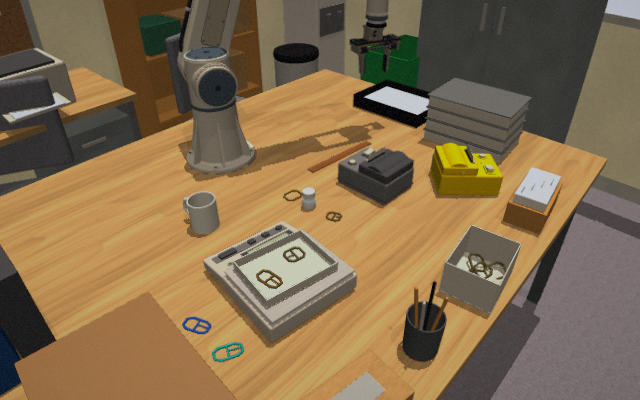

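View pics/top0.png

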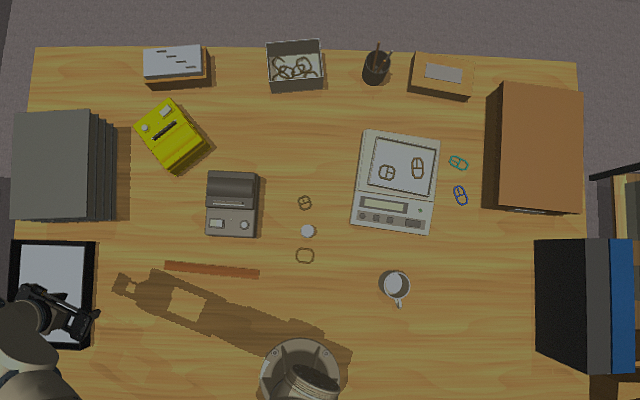

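The scene view shows the scale (keys around (225–285, 230–255)) and the grey printer near (375,170). In the top view the printer deck is near (232,223) and the key row runs from (362,216) to (418,222). I'll enlarge these areas.

```bash
cat > h.py <<'E'
import cv2,numpy as np
from rig import r
def cam(n):
    p=r.camera_params(n);R=cv2.Rodrigues(np.array(p["rvec"],float))[0];t=np.array(p["tvec"],float).ravel()
    return p["K"],p["k1"],R,t
def ray(n,uv):
    K,k,R,t=cam(n)
    s=cv2.undistortPoints(np.array([[uv]],float),K,np.array([k,0,0,0,0.]),None)[0,0] 
    return -R.T@t, R.T@np.array([s[0],s[1],1])
def atz(n,uv,z):
    C,d=ray(n,uv); return C+d*(z-C[2])/d[2]
def tri(a,b):
    C1,d1=ray("top",a);C2,d2=ray("scene",b)
    A=np.stack([d1,-d2],1);x=np.linalg.lstsq(A,C2-C1,rcond=None)[0]
    p,q=C1+d1*x[0],C2+d2*x[1]; return (p+q)/2,np.linalg.norm(p-q)
def proj(n,X):
    K,k,R,t=cam(n); return cv2.projectPoints(np.array(X,float).reshape(-1,1,3),cv2.Rodrigues(R)[0],t,K,np.array([k,0,0,0,0.]))[0][:,0]
def crop(f,x,y,w,h,s):
    c=cv2.resize(cv2.imread(f)[y:y+h,x:x+w],None,fx=s,fy=s,interpolation=cv2.INTER_CUBIC)
    for i in range(0,w,10): cv2.putText(c,str(x+i),(i*s,8),0,.3,(0,0,255),1); cv2.line(c,(i*s,9),(i*s,14),(0,0,255),1)
    for i in range(0,h,10): cv2.putText(c,str(y+i),(0,i*s+3),0,.3,(0,255,0),1); cv2.line(c,(20,i*s),(26,i*s),(0,255,0),1)
    return c
E
python3 - <<'E'
from h import *
T,S="pics/top0.png","pics/scene0.png"
a=np.vstack([np.hstack([crop(T,195,165,72,80,4)[:300],np.zeros((300,12,3),np.uint8),crop(S,330,140,90,75,4)]),
 ])
b=np.hstack([crop(T,345,195,95,50,4),crop(S,200,220,90,50,4)])
w=max(a.shape[1],b.shape[1]);P=lambda i:np.pad(i,((0,0),(0,w-i.shape[1]),(0,0)))
cv2.imwrite("pics/c1.png",np.vstack([P(a),P(b)]));print(w)
E
```

```text
740
```

View pics/c1.png

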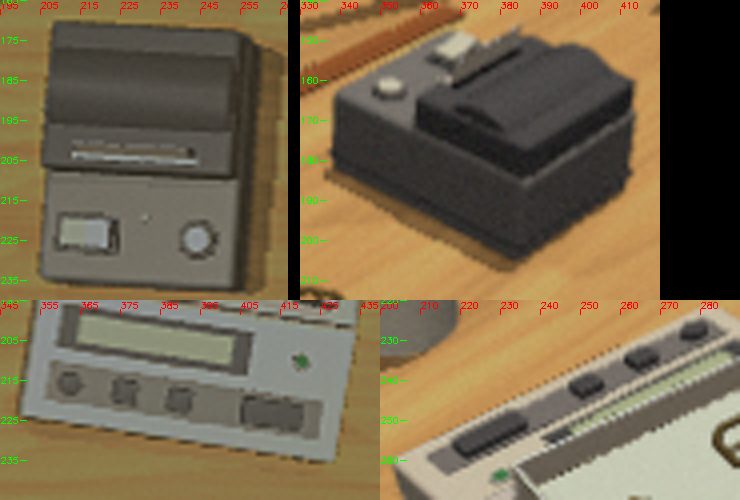

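The enlarged crops show these pixel positions (u,v):

| Feature | Top view | Scene view |
|---|---|---|
| Feed key | (243.6, 224.4) | (352.1, 161) |
| Rocker, left end raised | (215.6, 222.6) | (368.4, 151) |
| Print key | (412.9, 222.6) | (227.1, 252.3) |
| Zero key | (389.4, 219.9) | (250.9, 240.9) |
| Mode key | (375.9, 217.4) | (264.9, 233.9) |
| Power key | (361.9, 215.4) | (277.9, 226.6) |

```bash
cat > fit.py <<'E'
from h import *
from scipy.optimize import least_squares
PR={"feed":((-.008,-.045,.0835),(243.6,224.4),(352.1,161)),"rock":((-.008,.038,.083),(215.6,222.6),(368.4,151)),
 "fl":((-.045,.074,.075),(204.6,234.1),None),"fr":((-.045,-.074,.075),(254.6,237.1),None)}
SC={"print":((0,-.068,.049),(412.9,222.6),(227.1,252.3)),"zero":((0,.004,.049),(389.4,219.9),(250.9,240.9)),
 "mode":((0,.047,.049),(375.9,217.4),(264.9,233.9)),"power":((0,.09,.049),(361.9,215.4),(277.9,226.6))}
def W(p,X):
    c,s=np.cos(p[2]),np.sin(p[2]); return np.array([p[0]+c*X[0]-s*X[1],p[1]+s*X[0]+c*X[1],X[2]])
for nm,D,x0 in(("printer",PR,(.4,.2,0)),("scale",SC,(.4,-.25,0))):
    for k,(X,a,b) in D.items():
        if b is not None:
            p,e=tri(a,b);print(k,"tri",p.round(4),"gap",round(e,4),"top@z",atz("top",a,X[2])[:2].round(4),"scene@z",atz("scene",b,X[2])[:2].round(4))
        else: print(k,"top@z",atz("top",a,X[2])[:2].round(4))
    f=lambda p:np.concatenate([proj(n,W(p,X))[0]-uv for X,a,b in D.values() for n,uv in(("top",a),("scene",b)) if uv is not None])
    q=least_squares(f,x0); print(nm,q.x.round(4)); print(q.fun.reshape(-1,2).round(1).tolist())
    for k,(X,a,b) in D.items(): print("  ",k,W(q.x,X).round(4))
    if nm=="printer": print("rocker end out 18mm",W(q.x,(-.008,.056,.089)).round(4))
for k,uv,z in(("jar",(308,231),.058),("mug",(397,286),.092),("bd",(305,255),0),("bc",(305,202),0)): print(k,atz("top",uv,z).round(3))
E
python3 fit.py
```

```text
feed tri [0.4672 0.176  0.0828] gap 0.0006 top@z [0.4669 0.1757] scene@z [0.4681 0.1754]
rock tri [0.4699 0.2582 0.0862] gap 0.0008 top@z [0.4703 0.2592] scene@z [0.4663 0.2625]
fl top@z [0.4357 0.2925]
fr top@z [0.4303 0.143 ]
printer [ 0.4772  0.2191 -0.0221]
[[0.5, -0.4], [-0.2, 0.2], [0.6, 0.1], [-0.0, 1.0], [-0.6, 0.6], [-1.1, -0.1]]
   feed [0.4682 0.1743 0.0835]
   rock [0.4701 0.2573 0.083 ]
   fl [0.4339 0.2941 0.075 ]
   fr [0.4306 0.1461 0.075 ]
rocker end out 18mm [0.4705 0.2753 0.089 ]
print tri [ 0.4856 -0.3379  0.0506] gap 0.0001 top@z [ 0.4857 -0.3383] scene@z [ 0.4841 -0.3369]
zero tri [ 0.4924 -0.2658  0.0464] gap 0.0007 top@z [ 0.4925 -0.265 ] scene@z [ 0.4947 -0.2679]
mode tri [ 0.4993 -0.2234  0.0477] gap 0.0004 top@z [ 0.4993 -0.2231] scene@z [ 0.5004 -0.2246]
power tri [ 0.504  -0.1802  0.0492] gap 0.0014 top@z [ 0.5045 -0.1797] scene@z [ 0.5033 -0.1806]
scale [ 0.4932 -0.2701 -0.1217]
[[-0.2, 0.2], [-0.0, 0.3], [0.4, -0.4], [0.3, -0.5], [0.1, 0.1], [-0.0, -0.4], [0.3, 0.1], [0.2, 0.2]]
   print [ 0.485  -0.3376  0.049 ]
   zero [ 0.4937 -0.2661  0.049 ]
   mode [ 0.4989 -0.2235  0.049 ]
   power [ 0.5042 -0.1808  0.049 ]
jar [ 0.453 -0.015  0.058]
mug [ 0.296 -0.28   0.092]
bd [ 0.379 -0.008  0.   ]
bc [ 0.547 -0.003  0.   ]
```

Triangulated heights (82.8, 86.2 and 50.6 mm) match the stated ones, and the fits agree to about a pixel. Next I close the fingers, turn the tool so y lies along the printer's x, and go above the rocker end.

Emit:
{"fn": "servo_tool", "kwargs": {"translation": [[0,0,0],[0,0,0],[0,0,0],[0,0,0],[0,0,0],[0,0,0],[0,0,0],[0,0,0],[-0.03,0.024,0],[-0.03,0.024,0],[-0.03,0.024,0],[-0.03,0.024,0],[-0.03,0.024,0],[-0.03,0.024,0],[-0.03,0.024,0],[-0.03,0.024,0],[-0.03,0.024,0],[-0.027,0.022,0],[0,0,0],[0,0,0]], "turn": [[0,0,0.15],[0,0,0.15],[0,0,0.15],[0,0,0.15],[0,0,0.15],[0,0,0.15],[0,0,0.15],[0,0,0.15],[0,0,0],[0,0,0],[0,0,0],[0,0,0],[0,0,0],[0,0,0],[0,0,0],[0,0,0],[0,0,0],[0,0,0],[0,0,0],[0,0,0]], "gripper": 0}}

```text
clock: 2.1
position: [0.4706, 0.2748, 0.2363]
tcp_rot: [-2.248, -2.194, 0.001]
force: [-0.5, 0.4, 0.1]
width: 0.0002
grip_force: 0.0
```

Emit:
{"fn": "servo_tool", "kwargs": {"translation": [[0,0,0.03],[0,0,0.03],[0,0,0.03],[0,0,0.015],[0,0,0.008],[0,0,0],[0,0,0]], "turn": [[0,0,0],[0,0,0],[0,0,0],[0,0,0],[0,0,0],[0,0,0],[0,0,0]]}}

```text
clock: 2.8
position: [0.4707, 0.276, 0.1243]
tcp_rot: [2.245, 2.198, 0.001]
force: [0.2, -0.5, 0.3]
width: -0.0001
grip_force: 0.0
```

```bash
python3 - <<'E'
from h import *
for n in("scene","top"): cv2.imwrite(f"pics/{n}1.png",r.get_image(n)[:,:,::-1])
cv2.imwrite("pics/c2.png",np.hstack([crop("pics/scene1.png",330,110,90,90,4),crop("pics/top1.png",195,165,80,90,4)]))
print(r.state()["position"])
E
```

```text
[0.47114114 0.27588543 0.12466943]
```

View pics/c2.png

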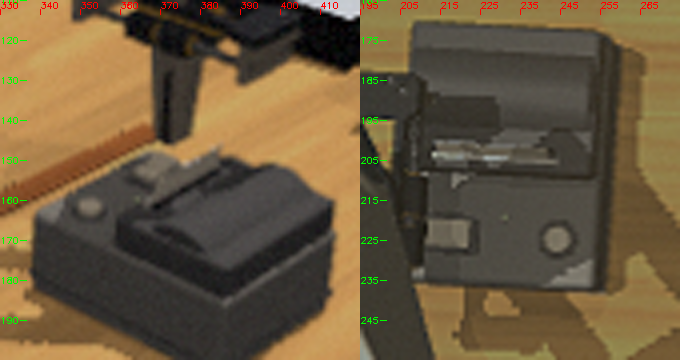

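The closed tip, a tapering wedge, hangs over the rocker's left end with the printer undisturbed. Pressing slowly.

Emit:
{"fn": "servo_tool", "kwargs": {"translation": [[0,0,0.007],[0,0,0.004],[0,0,0.002],[0,0,0.002],[0,0,0.002],[0,0,0.001],[0,0,0.001],[0,0,0],[0,0,0]], "turn": [[0,0,0],[0,0,0],[0,0,0],[0,0,0],[0,0,0],[0,0,0],[0,0,0],[0,0,0],[0,0,0]]}}

```text
clock: 3.8
position: [0.4711, 0.2756, 0.1057]
tcp_rot: [2.246, 2.197, 0.002]
force: [-3.4, 2.0, 14.6]
width: 0.0005
grip_force: 7.0
```

It met a firm stop with the tip at 83.7 mm, the stated "on" height. Lifting and moving across to the print key.

Emit:
{"fn": "servo_tool", "kwargs": {"translation": [[0,0,-0.01],[0,0,-0.03],[0,0,-0.04],[0,0,-0.04],[-0.041,0.0018,0],[-0.041,0.0018,0],[-0.041,0.0018,0],[-0.041,0.0018,0],[-0.041,0.0018,0],[-0.041,0.0018,0],[-0.041,0.0018,0],[-0.041,0.0018,0],[-0.041,0.0018,0],[-0.041,0.0018,0],[-0.041,0.0018,0],[-0.041,0.0018,0],[-0.041,0.0018,0],[-0.041,0.0018,0],[-0.039,0.0022,0],[0,0,0]], "turn": [[0,0,0],[0,0,0],[0,0,0],[0,0,0],[0,0,0],[0,0,0],[0,0,0],[0,0,0],[0,0,0],[0,0,0],[0,0,0],[0,0,0],[0,0,0],[0,0,0],[0,0,0],[0,0,0],[0,0,0],[0,0,0],[0,0,0],[0,0,0]]}}

```text
clock: 5.8
position: [0.4841, -0.3425, 0.2245]
tcp_rot: [2.248, 2.193, -0.002]
force: [1.0, 0.4, -0.5]
width: 0.0004
grip_force: 0.0
```

Emit:
{"fn": "servo_tool", "kwargs": {"translation": [[0,0,0],[0,0,0],[0,0,0],[0,0,0],[0,0,0],[0,0,0],[0,0,0],[0,0,0],[0,0,0],[0,0,0],[0,0,0],[0,0,0],[0,0,0]], "turn": [[0,0,0.14],[0,0,0.14],[0,0,0.14],[0,0,0.14],[0,0,0.14],[0,0,0.14],[0,0,0.14],[0,0,0.14],[0,0,0.14],[0,0,0.14],[0,0,0.14],[0,0,0.13],[0,0,0]]}}

```text
clock: 7.1
position: [0.4841, -0.3374, 0.2245]
tcp_rot: [-3.135, 0.193, 0.001]
force: [0.3, -0.0, 0.4]
width: 0.0005
grip_force: 0.0
```

```bash
python3 - <<'E'
from h import *
for n in("scene","top"): cv2.imwrite(f"pics/{n}2.png",r.get_image(n)[:,:,::-1])
cv2.imwrite("pics/c3.png",np.hstack([crop("pics/scene2.png",330,130,90,80,4),crop("pics/top2.png",195,165,80,80,4)]))
s=r.state();print(s["position"],s["force"],cv2.Rodrigues(s["tcp_rot"])[0].round(3).tolist())
E
```

```text
[ 0.48432421 -0.33764988  0.22457349] [-0.21532301 -0.2819402  -0.85302323] [[0.993, -0.117, -0.001], [-0.117, -0.993, 0.0], [-0.001, -0.0, -1.0]]
```

View pics/c3.png

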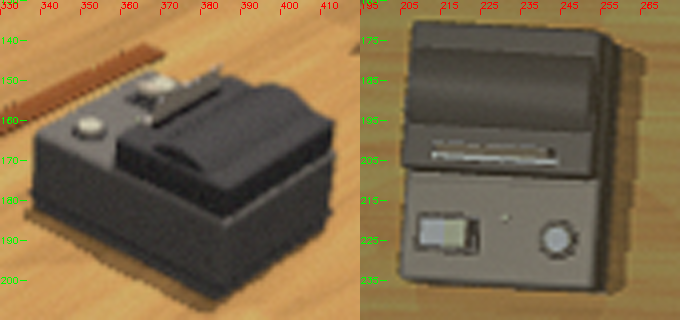

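The rocker is now on: the bright face has moved to its left half (427,232 in the crop), and the printer hasn't moved. Now going down on the print key.

Emit:
{"fn": "servo_tool", "kwargs": {"translation": [[0,0,0.04],[0,0,0.04],[0,0,0.04],[0,0,0.02],[0,0,0.006],[0,0,0.003],[0,0,0.003],[0,0,0.003],[0,0,0.003],[0,0,0.001],[0,0,0.001],[0,0,0],[0,0,0]], "turn": [[0,0,0],[0,0,0],[0,0,0],[0,0,0],[0,0,0],[0,0,0],[0,0,0],[0,0,0],[0,0,0],[0,0,0],[0,0,0],[0,0,0],[0,0,0]]}}

```text
clock: 8.5
position: [0.4863, -0.3389, 0.0676]
tcp_rot: [3.134, -0.19, 0.006]
force: [-2.0, 5.6, 23.2]
width: 0.0003
grip_force: 11.7
```

Firm stop at 23 N, with the tip about 3.5–5 mm below the key's upper surface, so it's fully down. I'll hold it for 1.3 s, then lift.

Emit:
{"fn": "servo_tool", "kwargs": {"translation": [[0,0,0],[0,0,0],[0,0,0],[0,0,0],[0,0,0],[0,0,0],[0,0,0],[0,0,0],[0,0,0],[0,0,0],[0,0,0],[0,0,0],[0,0,0],[0,0,-0.01],[0,0,-0.03],[0,0,-0.04],[0,0,-0.04],[0,0,-0.04],[0,0,0]], "turn": [[0,0,0],[0,0,0],[0,0,0],[0,0,0],[0,0,0],[0,0,0],[0,0,0],[0,0,0],[0,0,0],[0,0,0],[0,0,0],[0,0,0],[0,0,0],[0,0,0],[0,0,0],[0,0,0],[0,0,0],[0,0,0],[0,0,0]]}}

```text
clock: 10.4
position: [0.487, -0.3401, 0.2308]
tcp_rot: [3.131, -0.19, 0.013]
force: [0.5, -0.2, 0.4]
width: 0.0005
grip_force: 0.0
```

Emit:
{"fn": "servo_tool", "kwargs": {"translation": [[-0.0062,-0.039,0],[-0.0062,-0.039,0],[-0.0062,-0.039,0],[-0.0062,-0.039,0],[-0.0062,-0.039,0],[-0.0062,-0.039,0],[-0.0062,-0.039,0],[-0.0062,-0.039,0],[-0.0062,-0.039,0],[-0.0062,-0.039,0],[-0.0062,-0.039,0],[-0.0062,-0.039,0],[-0.0065,-0.0404,0],[0,0,0],[0,0,0]], "turn": [[0,0,0],[0,0,0],[0,0,0],[0,0,0],[0,0,0],[0,0,0],[0,0,0],[0,0,0],[0,0,0],[0,0,0],[0,0,0],[0,0,0],[0,0,0],[0,0,0],[0,0,0]]}}

```text
clock: 11.9
position: [0.4651, 0.1766, 0.2241]
tcp_rot: [3.135, -0.186, -0.001]
force: [-0.4, -0.3, -0.9]
width: 0.0006
grip_force: 0.0
```

Emit:
{"fn": "servo_tool", "kwargs": {"translation": [[0.003,0.0015,0.04],[0,0,0.04],[0,0,0.025],[0,0,0.006],[0,0,0.003],[0,0,0.003],[0,0,0.003],[0,0,0.002],[0,0,0.001],[0,0,0],[0,0,0]], "turn": [[0,0,0],[0,0,0],[0,0,0],[0,0,0],[0,0,0],[0,0,0],[0,0,0],[0,0,0],[0,0,0],[0,0,0],[0,0,0]]}}

```text
clock: 13.0
position: [0.4693, 0.1746, 0.1022]
tcp_rot: [-3.135, 0.19, -0.003]
force: [1.8, -1.5, 3.1]
width: 0.0003
grip_force: 1.9
```

Tip at 80.2 mm and 3.1 N, so the key isn't fully down yet. Pressing further.

Emit:
{"fn": "servo_tool", "kwargs": {"translation": [[0,0,0.001],[0,0,0.001],[0,0,0.001],[0,0,0],[0,0,0]], "turn": [[0,0,0],[0,0,0],[0,0,0],[0,0,0],[0,0,0]]}}

```text
clock: 13.5
position: [0.4694, 0.1746, 0.1005]
tcp_rot: [-3.135, 0.19, -0.003]
force: [-2.9, -4.1, 27.3]
width: 0.0005
grip_force: 13.7
```

Bottomed (27 N, tip at 78.5 mm = 5 mm of travel). Letting go and lifting clear.

Emit:
{"fn": "servo_tool", "kwargs": {"translation": [[0,0,-0.005],[0,0,-0.03],[0,0,-0.04],[0,0,-0.04],[0,-0.03,0],[0,-0.04,0],[0,-0.04,0],[0,-0.04,0],[0,-0.04,0],[0,-0.04,0],[0,0,0],[0,0,0]], "turn": [[0,0,0],[0,0,0],[0,0,0],[0,0,0],[0,0,0],[0,0,0],[0,0,0],[0,0,0],[0,0,0],[0,0,0],[0,0,0],[0,0,0]]}}

```text
clock: 14.7
position: [0.4951, 0.4028, 0.2123]
tcp_rot: [3.134, -0.188, -0.003]
force: [-0.1, -0.1, -0.1]
width: 0.0003
grip_force: 0.0
```

```bash
python3 - <<'E'
from h import *
for n in("scene","top"): cv2.imwrite(f"pics/{n}3.png",r.get_image(n)[:,:,::-1])
cv2.imwrite("pics/c4.png",np.vstack([np.hstack([crop("pics/scene3.png",330,130,90,70,4),crop("pics/top3.png",195,165,80,70,4)]),np.hstack([crop("pics/top3.png",345,195,95,50,4),crop("pics/scene3.png",200,220,75,50,4)])]))
s=r.state();print(s["clock"],s["position"],s["force"])
E
```

```text
14.8 [0.4955257  0.40145761 0.21289056] [-0.17281395 -0.25179449 -0.34268705]
```

View pics/c4.png

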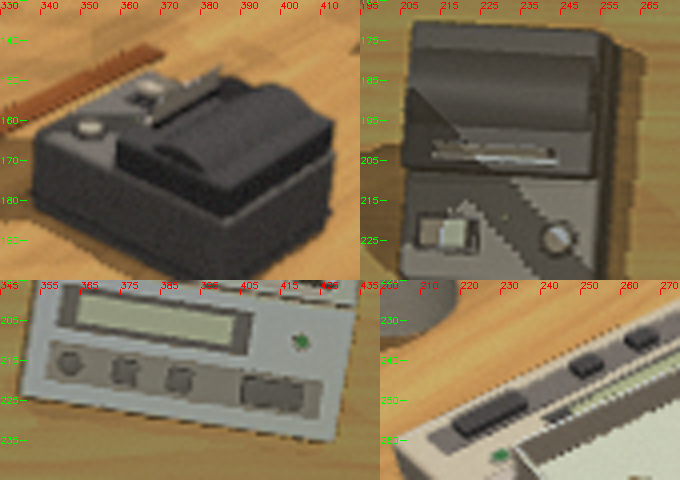

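The rocker is on, the keys are up, and the printer and scale are at their original pixels with the arm clear. Handing in.

```bash
python3 -c "
from rig import r
print(r.job_done())"
```

```text
the job is handed in; nothing more can be done
None
```

I switched the printer on, held the print key fully down for over a second, then pressed and released the feed key, and handed the job in at about 15 s with nothing else visibly moved. Travel was judged from tip height and force, I couldn't see the ticket come clear in the pictures, and the hand-in returned no verdict.

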